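Widen the vessel stand by one hole and hold it locked

TASK

The vessel stand has to go one hole wider for the big aluminium vessel: pull up the knob of its spring lock plunger, slide the movable rung away from the fixed rung to the very next hole (no further), and let the pin drop fully home there. Finish still holding the knob in your fingers with the pin home, so that the stand stays locked while I bring the vessel over. Leave the two bowls and the roller stone where they are.

Things in the scene. Friction and masses are not known exactly. Their poses are not given: they have to be found in the camera images.
- stand: Steel vessel stand screwed to the ledge; fixed. A 30 x 30 mm tube along its y axis, y = -210 to +165 mm, 24 to 54 mm above the ledge, on two 180 mm cross feet. 10 mm holes in the tube's top at y = -40, 0, 40, 80, 120 mm. Origin: on the ledge under the hole where the pin starts (y = 0). Axes: z up, +y along the tube away from the fixed rung (the way to slide), x across.
- rung_slide (a joint): Travel in m of the sliding saddle along the stand's +y: 0 in the starting hole, 0.040 in the next. An aluminium sleeve round the tube, 38 mm wide, from 50 mm behind to 26 mm ahead of the plunger's axis, top 58 mm above the ledge; carries plunger and movable rung. Slides with about 2 N of friction, more if the pin drags. Pin down in a hole: 1 mm of play either way.
- lock_pin (a joint): How far the plunger is pulled up, in m: 0 fully home in a hole, 0.012 fully up. The pin is 8 mm thick, round-nosed, and reaches 9 mm into the hole: clear of the tube from 0.009 on; let down between holes it rests on the tube at about 0.009. A spring pushes it down with 6 N at home, about 10 N fully up.
- pull_knob: The plunger's black round pull knob, 25 mm in diameter, 24 mm high, 21 mm wide in its lowest 4 mm; moves with pin and saddle. Pin home, it spans 79 to 103 mm above the ledge, over a steel bush 18 to 24 mm wide on the saddle's top. Sides and top are free for fingers. Origin: on its axis, 79 mm below its underside (ledge height when home); axes parallel to the stand's.
- knob_grip (a point): Point on the axis of the pull knob, 9 mm below its top, 94 mm above the ledge when the pin is home: the middle of the place to grip it. Moves with the knob.
- sliding_rung (a point): Middle of the movable rung's bar, 47 mm behind the knob's axis (towards the fixed rung). Bar 180 mm long across the tube, 14 mm thick with 19 mm rubber ends, axis 95 mm above the ledge, on a 50 mm wide upright plate of the saddle.
- fixed_rung (a point): Middle of the fixed rung's bar, at y = -190 mm on the stand, 95 mm above the ledge; same size as the movable rung.
- next_hole (a point): Centre of the mouth of the hole to which the pin must go, 54 mm above the ledge, 40 mm along +y from the starting hole; does not move.
- slab: Black stone grinding slab, 340 mm long (its x), 220 mm wide (its y), about 66 mm high at its ends, fixed and not to be handled. Origin: centre of its underside.
- roller: Loose stone roller, 240 mm long along its own y axis, 56 mm thick, lying across the slab in its worn hollow, axis 83 mm above the ledge. Origin: its middle. Leave it.
- bowl_a: Loose small steel bowl, 90 mm across the rim, 38 mm high. Origin: centre of its underside. Leave it.
- bowl_b: Second small steel bowl, the same. Leave it.

How it is judged (in metres and radians):
On the way, in this order (a step that is already met when the one before it is completed fails the run):
1. the plunger is pulled up out of the starting hole (value of joint lock_pin above 0.006 m and value of joint rung_slide between -0.01 and 0.01 m), for 0.1 s.
2. the movable rung has been slid to the next hole outward (value of joint rung_slide between 0.036 and 0.044 m), for 0.1 s.
At the end, for the whole second after the job is handed in: The saddle stands at the next hole outward (within 3.5 mm), the pin is home in it (within 2.5 mm of fully down), and the fingers still hold the knob (more than 3 N on it) (value of joint rung_slide between 0.0365 and 0.0435 m and value of joint lock_pin below 0.0025 m and contact force between the fingers and pull_knob above 3 N); the arm keeps its last pose, push and grip.
It fails at once if the rung is slid well past the next hole or the wrong way (value of joint rung_slide above 0.056 m or value of joint rung_slide below -0.016 m).
It fails at once if a bowl or the roller stone is shifted by more than 30 mm (distance of any of bowl_a, bowl_b, roller from where it was at the start of the episode above 0.03 m).
It also fails if it takes over 32 s, if anything falls off the work surface, if the arm or the gripper's body presses on something with over 40 N, if the wrist force passes 120 N, or if a joint passes its speed limit or range.

ROBOT

A 6-joint arm with a two-finger parallel gripper is mounted at the origin on the work surface. World frame = base frame: x ahead of the robot, y to its left, z up, the work surface at z = 0. Lengths are in mm, angles in rad, forces in N, time in s.
With the tool pointing down it reaches from about 350 to 775 mm from the base axis. Payload 7.3 kg.
Tool frame: the origin (TCP) lies midway between the tips of the shut fingers; the grasp point (between the pads) lies 19 mm behind it; x points along the fingers, y is the direction in which the jaws open and shut, and the axes are right-handed (so a half turn about x gives the same grasp; the last joint's range is limited). The gripper opens to 92 mm and grips with 3 to 60 N. Pads are 19 mm wide; open, the fingers measure 130 mm over their backs; the gripper's body (75 mm by 190 mm) begins 47 mm behind the grasp point.
Start: joints at [-1.257, 0.342, 1.524, -0, 1.275, -0.146], TCP at [233.003, -470.483, 226.741] pointing down, gripper open.
Joint ranges: [-2.53, 2.53], [-0.77, 2.02], [0.04, 2.7], [-1, 4.14], [0.28, 2.66], [-3.11, 3.11]. Speed limits (rad/s): [2.57, 2.57, 3.14, 3.14, 3.14, 3.14].

INTERFACE

Orientations are given as [roll, pitch, yaw] about the fixed x, y, z axes, in that order (R = Rz(yaw) Ry(pitch) Rx(roll)).
In Python, from plant import bot gives the robot as it stands. The module is installed in compiled form; this text tells all that it offers.
- The arm moves only by the shell command python3 -m handwheel 'ROWS' [OPENING]. ROWS is JSON, a list that holds one entry, the list of rows, each a list of 4 numbers: the shift along the tool's x, y, z in cm, then the turn about the tool's x in rad. A call has 1 to 8 rows; each row shifts and turns the commanded pose from where the row before left it, along the tool's axes as they then stand; what a row does not reach is not made up. A row lasts 1/12 s, in which the tool goes at most 41.7 mm and 7.16 degrees, less where a joint would pass 70% of its speed; a pose out of reach is approached as far as the arm can. A call is refused whole if a number of a shift passes 4.17 or a number of a turn 0.125, either way. A call with a gripper value outside its range is refused whole. OPENING is the opening, from 0 (shut) to 1 (fully open), set as the call begins (- or left out, the last holds). The fingers move at their own pace and stop on an object; the grip force is fixed at half the most. Time passes only in rows, so rows that do not move let the fingers close. It gives the time, the measured TCP pose, the force and the opening at its end, in the units of the state.
- bot.get_obs(): the state, without advancing time (a new reading comes with each control period).
- bot.capture(name): name is "scene" or "top" or "wrist"; returns (picture, depth): 400x640x3 uint8, red, green, blue; 400x640 float32, mm along the optical axis (not along the pixel's ray), 0 where there is no reading.
- bot.camera_model(name): a dict with "fx", "fy", "cx", "cy" (pixels), "dist_coeffs" ([k1, k2, p1, p2, k3] as OpenCV has them; the pictures are not rectified), "position" and "rotation" of the camera in the world. Camera axes: x right, y down, z forward; pixel columns grow to the right and rows downward; lengths in mm; the calibration is good to about 2 mm. A picture is of the moment at which its call begins: read the wrist's pose just before it. camera_model takes no time and is no camera call; for the wrist camera it gives the pose at the moment of the call.
- bot.close_job(): hands the job in, once; it reports no verdict.
Trained networks look in the newest picture that a camera, given by its name, has taken for a name from the list of things; names that differ only in an ending like _2 or _b are one class to them, and where a whole thing is asked for, a point or a joint stands for the part that bears it (a point fixed in the world has none). Each returns a list of dicts, best first, with "conf" (0 to 1); they miss things now and then, are a little off and sometimes report something else, mostly with a low value. They report only what shows in the picture. A call takes as long as a camera call.
- bot.find_in(camera, label): "bbox" ([left, top, width, height] in pixels, round what is visible of it).
- bot.spot_point(camera, label): "point" ([column, row] in pixels: a listed point, or the origin of a listed thing).
The state is a dict: "time": time; "joint_positions": joint angles; "dq": joint speeds; "tau": joint torques, N m; "tool_pos": TCP position; "tcp_rot": TCP orientation; "contact_force": force on the tool from outside, world axes, zero at the start; "moment": the same for the moment, N m; "grip_width": finger opening in mm.
Only numpy, scipy, OpenCV 4.12 (cv2) and the standard library are available. Lean on these libraries where they do the work, as an engineer would, in place of code of your own. Each camera call takes 0.05 s, during which the arm holds its last target.

## Working session

There is one attempt and no reset: what is moved stays moved. The work goes in short steps, Python scripts to look and compute and a shell command to move; the robot and the scene stay as the last step left them, time stands still between calls to the robot, and variables do not carry over. Pictures are saved under pics/ and viewed, and the job is handed in when it is done.

```bash
mkdir -p pics; cat > h.py <<'E'
import numpy as np, cv2
from plant import bot
def P(cam,uv,depth=None,z=None,m=None):
    m=m or bot.camera_model(cam)
    K=np.array([[m['fx'],0,m['cx']],[0,m['fy'],m['cy']],[0,0,1.]])
    n=cv2.undistortPoints(np.array([[uv]],float),K,np.array(m['dist_coeffs'],float))[0,0]
    r=np.array([n[0],n[1],1.]); R=np.array(m['rotation'],float); p=np.array(m['position'],float)
    if R.shape!=(3,3): print('rot',R)
    d=R@r
    if z is not None: return p+d*(z-p[2])/d[2]
    return p+d*depth
E
python3 - <<'E'
from h import *
o=bot.get_obs();print(o)
for c in ['scene','top']:
    im,d=bot.capture(c); cv2.imwrite(f'pics/{c}0.png',im[:,:,::-1]); np.save(f'{c}d.npy',d)
    print(c,bot.camera_model(c))
    for l in ['knob_grip','sliding_rung','fixed_rung','next_hole']:
        for q in bot.spot_point(c,l)[:2]: print(l,q)
    for l in ['pull_knob']: print(l,bot.find_in(c,l)[:2])
E
```

```text
{'time': 0.0, 'joint_positions': array([-1.25698814e+00,  3.42732638e-01,  1.52503237e+00,  3.81066371e-05,
        1.27539484e+00, -1.46002896e-01]), 'dq': array([-0.00042886,  0.00208336,  0.00087875,  0.00076058,  0.00081684,
       -0.0009693 ]), 'tau': array([ 1.27303123e-03, -4.31237090e+01, -2.44217956e+01,  7.18262047e-02,
        5.59492351e-02, -1.44049159e-04]), 'tool_pos': array([ 232.8844717 , -470.06123725,  226.03446197]), 'tcp_rot': array([-1.74004599,  1.56922871,  1.86134663]), 'contact_force': array([ 0.37420435,  0.1443253 , -0.3519007 ]), 'moment': array([-0.00668825, -0.01191603,  0.04678519]), 'grip_width': 91.67773367819535}
scene {'fx': 486.954269208958, 'fy': 486.954269208958, 'cx': 317.0867903415308, 'cy': 205.05348174141852, 'dist_coeffs': array([-0.02884538,  0.        ,  0.        ,  0.        ,  0.        ]), 'position': array([1312.25426205, -877.4046702 ,  889.43334392]), 'rotation': array([-2.21202627,  0.0072952 ,  0.72320611])}
knob_grip {'point': [350.0, 147.7], 'conf': 0.64}
sliding_rung {'point': [344.6, 151.6], 'conf': 0.86}
sliding_rung {'point': [399.0, 236.4], 'conf': 0.2}
fixed_rung {'point': [335.5, 179.4], 'conf': 0.63}
next_hole {'point': [352.6, 155.3], 'conf': 0.91}
pull_knob []
top {'fx': 373.54020657421086, 'fy': 373.54020657421086, 'cx': 325.3867467975454, 'cy': 199.8236779442258, 'dist_coeffs': array([-0.06222433,  0.        ,  0.        ,  0.        ,  0.        ]), 'position': array([ 383.25405955,  -59.4066101 , 1047.24107515]), 'rotation': array([-2.91314598, -0.00424852, -1.71399189])}
knob_grip {'point': [209.8, 263.4], 'conf': 0.45}
sliding_rung {'point': [227.3, 254.8], 'conf': 0.86}
sliding_rung {'point': [265.5, 157.9], 'conf': 0.15}
fixed_rung {'point': [274.7, 219.4], 'conf': 0.85}
next_hole {'point': [202.2, 274.3], 'conf': 0.68}
pull_knob [{'bbox': [204.1, 259.0, 10.4, 11.6], 'conf': 0.66}]
```

View pics/scene0.png

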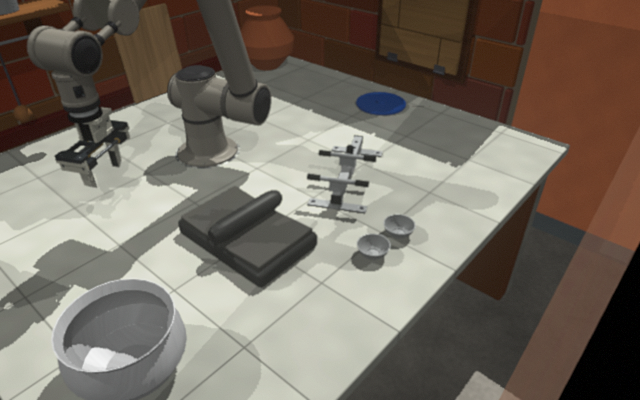

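View pics/top0.png

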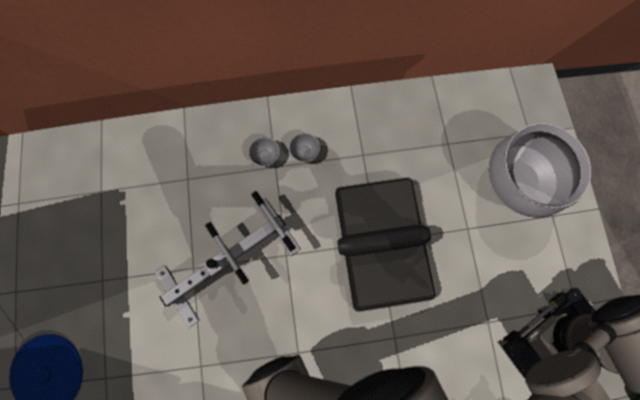

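```bash
sed -i "s/    if R.shape.*/    if R.shape!=(3,3):\n        from scipy.spatial.transform import Rotation as Ro; R=Ro.from_euler('xyz',R).as_matrix()/" h.py
python3 - <<'E'
from h import *
for z0 in (0,):
  for c,L in {'scene':[('knob',(350,147.7),94),('srung',(344.6,151.6),95),('frung',(335.5,179.4),95),('hole',(352.6,155.3),54)],'top':[('knob',(209.8,263.4),94),('srung',(227.3,254.8),95),('frung',(274.7,219.4),95),('hole',(202.2,274.3),54),('bbox',(209.3,264.8),100)]}.items():
    d=np.load(c+'d.npy')
    for n,uv,z in L:
      i,j=int(round(uv[1])),int(round(uv[0]))
      print(c,n,P(c,uv,z=z).round(1),'depth:',P(c,uv,depth=d[i,j]).round(1))
E
```

```text
scene knob [477.7 220.5  94. ] depth: [485.1 210.7 101.1]
scene srung [481.  188.4  95. ] depth: [386.7 309.3   4.9]
scene frung [561.2  46.3  95. ] depth: [563.6  43.3  97.6]
scene hole [473.4 241.9  54. ] depth: [519.6 180.3 100. ]
top knob [479.7 218.8  94. ] depth: [478.8 216.2 102.9]
top srung [495.1 172.3  95. ] depth: [494.1 170.  104.3]
top frung [568.9  42.2  95. ] depth: [567.8  41.6 100.9]
top hole [458.2 252.7  54. ] depth: [458.1 252.4  55.1]
top bbox [475.8 218.6 100. ] depth: [475.5 217.5 103.7]
```

```bash
cat >> h.py <<'E'
from scipy.spatial.transform import Rotation as Ro
def plan(target=None,jaw_deg=None):
    o=bot.get_obs(); R=Ro.from_euler('xyz',o['tcp_rot']).as_matrix(); p=o['tool_pos']
    print('t',o['time'],'p',p.round(1),'q',o['joint_positions'].round(3),'F',o['contact_force'].round(1),'w',round(o['grip_width'],1))
    print('toolx',R[:,0].round(3),'jaw deg',np.degrees(np.arctan2(R[1,1],R[0,1])).round(2),'toolz deg',np.degrees(np.arctan2(R[1,2],R[0,2])).round(2))
    if target is not None: print('shift cm (tool axes)',(R.T@(np.array(target,float)-p)/10).round(2))
    if jaw_deg is not None:
        a=np.degrees(np.arctan2(R[1,1],R[0,1])); d=(jaw_deg-a+90)%180-90
        print('turn about toolx rad',-np.radians(d).round(3),'(downward tool)')
E
python3 - <<'E'
from h import *
plan((460,-100,240),28)
plan((490,195,240),28)
E
```

```text
t 0.6 p [ 233.  -470.5  226.7] q [-1.257  0.342  1.524 -0.     1.275 -0.146] F [-1.   0.3  0.1] w 92.0
toolx [ 0. -0. -1.] jaw deg -63.65 toolz deg -153.65
shift cm (tool axes) [ -1.33 -23.13 -36.78]
turn about toolx rad 1.542 (downward tool)
t 0.6 p [ 233.  -470.5  226.7] q [-1.257  0.342  1.524 -0.     1.275 -0.146] F [-1.   0.3  0.1] w 92.0
toolx [ 0. -0. -1.] jaw deg -63.65 toolz deg -153.65
shift cm (tool axes) [ -1.33 -48.23 -52.56]
turn about toolx rad 1.542 (downward tool)
```

```bash
python3 -m handwheel '[[[0,0,-4.1,-0.078],[0,0,-4.1,-0.078],[0,0,-4.1,-0.078],[0,0,-4.1,-0.078],[0,0,-4.1,-0.078],[0,0,-4.1,-0.078],[0,0,-4.1,-0.078],[0,0,-4.1,-0.078]]]' 1; python3 -m handwheel '[[[0,0,-4.1,-0.078],[0,0,-4.1,-0.078],[0,0,-4.1,-0.078],[0,0,-4.1,-0.078],[0,0,-4.1,-0.078],[0,0,-4.1,-0.078],[0,0,-4.1,-0.078],[0,0,-4.1,-0.078]]]'; python3 -c "
from h import *
plan((500,175,230),28)"
```

```text
time: 1.27
tool_pos: [474.2, -253.0, 226.7]
tcp_rot: [1.289, 1.57, -0.765]
contact_force: [1.1, -0.5, 0.4]
grip_width: 91.4
time: 1.93
tool_pos: [541.7, 62.9, 226.6]
tcp_rot: [1.264, 1.57, -0.166]
contact_force: [0.7, 0.8, 0.5]
grip_width: 91.9
t 1.9333 p [541.7  62.9 226.6] q [-0.025  0.379  1.468 -0.     1.294 -0.166] F [0.7 0.8 0.5] w 91.9
toolx [ 0. -0. -1.] jaw deg 8.07 toolz deg -81.93
shift cm (tool axes) [ -0.34  -2.55 -11.69]
turn about toolx rad -0.348 (downward tool)
```

```bash
python3 -m handwheel '[[[0,-0.8,-3.9,-0.115],[0,-0.3,-3.9,-0.115],[0,0.3,-3.9,-0.118],[0,0,0,0]]]'; python3 - <<'E'
from h import *
m=bot.camera_model('wrist'); print(m)
im,d=bot.capture('wrist'); cv2.imwrite('pics/w1.png',im[:,:,::-1]); np.save('w1.npy',d)
plan()
for l,z in [('knob_grip',94),('sliding_rung',95),('fixed_rung',95),('next_hole',54),('pull_knob',0)]:
    for q in bot.spot_point('wrist',l)[:2]:
        print(l,q,P('wrist',q['point'],z=z,m=m).round(1))
E
```

```text
time: 2.27
tool_pos: [502.0, 178.8, 226.9]
tcp_rot: [2.967, 1.568, 1.893]
contact_force: [0.3, 0.1, -0.5]
grip_width: 91.7
{'fx': 327.79054879569884, 'fy': 327.79054879569884, 'cx': 323.59632627954977, 'cy': 203.8391968067481, 'dist_coeffs': array([-0.06676191,  0.        ,  0.        ,  0.        ,  0.        ]), 'position': array([471.87546866, 236.61991913, 383.80784315]), 'rotation': array([ 2.89430141e+00, -8.70561392e-04,  4.96515986e-01])}
t 2.3167 p [503.2 176.  226.9] q [ 0.192  0.357  1.502  0.     1.283 -0.299] F [0.3 0.2 0.3] w 91.8
toolx [ 0.  0. -1.] jaw deg 28.13 toolz deg -61.87
knob_grip {'point': [322.0, 144.2], 'conf': 0.94} [480.1 219.   94. ]
sliding_rung {'point': [321.3, 196.0], 'conf': 0.96} [501.5 178.1  95. ]
next_hole {'point': [320.7, 103.3], 'conf': 0.82} [461.5 250.5  54. ]
pull_knob {'point': [323.5, 138.2], 'conf': 0.9} [481.1 220.1   0. ]
```

View pics/w1.png

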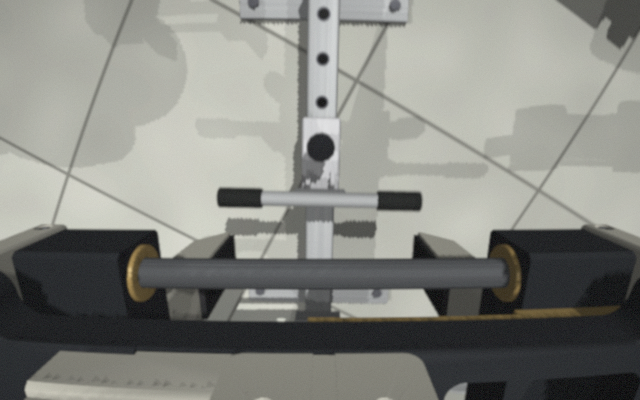

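```bash
python3 - <<'E'
from h import *
plan()
m=bot.camera_model('wrist')
im,d=bot.capture('wrist')
print(m['position'].round(1))
for l,z in [('knob_grip',94),('sliding_rung',95),('next_hole',54),('pull_knob',0)]:
    for q in bot.spot_point('wrist',l)[:1]:
        print(l,q,P('wrist',q['point'],z=z,m=m).round(1))
g=cv2.cvtColor(im,cv2.COLOR_RGB2GRAY)
H=[]
for (u,v,z) in [(323,14,54),(322,58,54),(321,102,54),(320,147,103)]:
    y0=max(v-22,0);w=g[y0:v+22,u-14:u+14]<60
    n,lab,st,c=cv2.connectedComponentsWithStats(w.astype(np.uint8))
    k=lab[v-y0,14]; uv=c[k]+[u-14,y0]; X=P('wrist',uv,z=z,m=m); H.append(X); print(uv.round(1),st[k],X.round(1))
H=np.array(H); v=H[0]-H[2]; print(np.degrees(np.arctan2(v[1],v[0])),np.linalg.norm(v)); e=v/np.linalg.norm(v)
print('start hole from holes',H[2]-40*e,H[1]-80*e)
E
```

```text
t 2.5667 p [504.9 171.6 226.6] q [ 0.184  0.357  1.501 -0.     1.283 -0.298] F [-0.3 -0.1  0.6] w 91.9
toolx [ 0. -0. -1.] jaw deg 27.64 toolz deg -62.36
[475.5 230.3 383.4]
knob_grip {'point': [320.8, 135.5], 'conf': 0.78} [479.4 217.9  94. ]
sliding_rung {'point': [320.6, 186.8], 'conf': 0.63} [500.1 177.8  95. ]
next_hole {'point': [321.3, 91.8], 'conf': 0.63} [461.2 253.2  54. ]
pull_knob {'point': [321.5, 134.7], 'conf': 0.88} [481.  215.1   0. ]
[322.6  18.4] [  0   0  28  36 950] [431.8 312.1  54. ]
[321.5  58. ] [   0    0   28   44 1168] [447.2 280.6  54. ]
[320.5 102. ] [   0    0   28   44 1167] [464.9 244.4  54. ]
[320.3 137.1] [  2   0  26  26 527] [479.5 217.  103. ]
116.05669672250026 75.3557473899904
start hole from holes [482.47825968 208.45209665  54.        ] [482.29263015 208.7201774   54.        ]
```

```bash
python3 -c "
from h import *
plan((479.6,217.5,130),27)"
```

```text
t 2.8167 p [504.7 172.2 226.6] q [ 0.185  0.357  1.502 -0.     1.283 -0.298] F [-0.1 -0.6  0.2] w 91.8
toolx [-0. -0. -1.] jaw deg 27.7 toolz deg -62.3
shift cm (tool axes) [ 9.66 -0.11 -5.18]
turn about toolx rad 0.012 (downward tool)
```

```bash
python3 -m handwheel '[[[2.4,0,-1.3,0.012],[2.4,-0.1,-1.3,0],[2.4,0,-1.3,0],[2.4,0,-1.3,0],[0,0,0,0],[0,0,0,0],[0,0,0,0]]]' 0.7; python3 - <<'E'
from h import *
plan((479.6,217.5,75),27)
m=bot.camera_model('wrist')
im,d=bot.capture('wrist');cv2.imwrite('pics/w2.png',im[:,:,::-1])
for l,z in [('knob_grip',94),('sliding_rung',95),('next_hole',54),('pull_knob',0)]:
    for q in bot.spot_point('wrist',l)[:1]:
        print(l,q,P('wrist',q['point'],z=z,m=m).round(1))
plan((479.6,217.5,75),27)
E
```

```text
time: 3.4
tool_pos: [480.9, 218.4, 132.0]
tcp_rot: [1.199, 1.569, 0.101]
contact_force: [-0.1, -0.5, 0.8]
grip_width: 64.1
t 3.4 p [480.9 218.4 132. ] q [ 0.281  0.442  1.653 -0.     1.044 -0.191] F [-0.1 -0.5  0.8] w 64.1
toolx [ 0.002  0.    -1.   ] jaw deg 27.09 toolz deg -62.91
shift cm (tool axes) [ 5.7  -0.17  0.01]
turn about toolx rad 0.002 (downward tool)
knob_grip {'point': [321.0, 227.7], 'conf': 0.82} [480.4 218.7  94. ]
sliding_rung {'point': [321.3, 296.1], 'conf': 0.56} [502.1 176.6  95. ]
pull_knob {'point': [321.6, 193.3], 'conf': 0.59} [479.9 219.7   0. ]
t 3.65 p [480.6 218.4 131.8] q [ 0.281  0.442  1.654 -0.     1.043 -0.191] F [0.2 0.  0.2] w 64.4
toolx [ 0.002  0.    -1.   ] jaw deg 27.06 toolz deg -62.94
shift cm (tool axes) [ 5.68 -0.14  0.03]
turn about toolx rad 0.001 (downward tool)
```

View pics/w2.png

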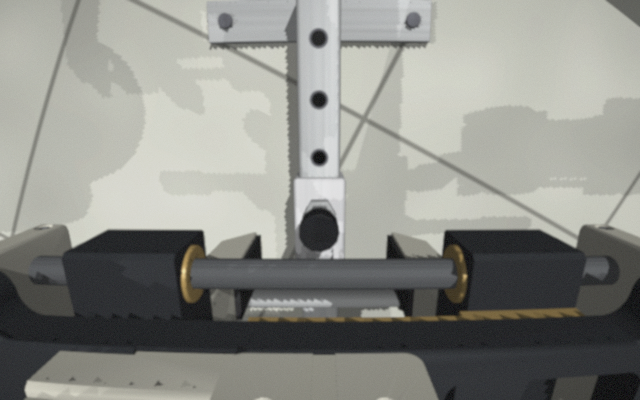

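The knob sits at about (320, 230), centred between the fingers. The holes at (319, 38), (319, 100) and (319, 157) run vertically, so the jaws are square to the tube. Descending.

```bash
python3 -m handwheel '[[[1.5,-0.03,0,0],[1.5,0,0,0],[1.4,0,0,0],[1.3,0,0,0],[0,0,0,0],[0,0,0,0],[0,0,0,0]]]' ; python3 -c "
from h import *
plan((480.2,218.2,75),27)"
```

```text
time: 4.23
tool_pos: [480.1, 218.6, 74.7]
tcp_rot: [1.328, 1.569, 0.23]
contact_force: [0.1, 0.1, 0.2]
grip_width: 64.4
t 4.2333 p [480.1 218.6  74.7] q [ 0.282  0.518  1.715 -0.     0.907 -0.191] F [0.1 0.1 0.2] w 64.4
toolx [ 0.002  0.    -1.   ] jaw deg 27.09 toolz deg -62.91
shift cm (tool axes) [-0.03 -0.01  0.04]
turn about toolx rad 0.002 (downward tool)
```

```bash
python3 -m handwheel '[[[0,0,0,0],[0,0,0,0],[0,0,0,0],[0,0,0,0],[0,0,0,0],[0,0,0,0]]]' 0; python3 -m handwheel '[[[0,0,0,0],[0,0,0,0]]]'; python3 -c "
from h import *
plan()"
```

```text
time: 4.73
tool_pos: [479.4, 218.6, 73.8]
tcp_rot: [0.921, 1.571, -0.177]
contact_force: [-0.3, -1.2, 0.3]
grip_width: 28.9
time: 4.9
tool_pos: [477.8, 217.8, 73.6]
tcp_rot: [-1.594, 1.567, -2.691]
contact_force: [-5.1, -4.0, 5.5]
grip_width: 23.8
t 4.9 p [477.8 217.8  73.6] q [ 2.820e-01  5.180e-01  1.718e+00 -1.000e-03  9.100e-01 -1.910e-01] F [-5.1 -4.   5.5] w 23.8
toolx [-0.004 -0.002 -1.   ] jaw deg 27.12 toolz deg -62.88
```

```bash
python3 -m handwheel '[[[0,-0.2,0,0],[-0.3,0,0,0],[-0.3,0,0,0],[-0.3,0,0,0],[-0.3,0,0,0],[0,0,0,0],[0,0,0,0]]]'; python3 -c "
from h import *
plan((477.8,217.8,85))"
```

```text
time: 5.48
tool_pos: [477.5, 217.6, 85.4]
tcp_rot: [-1.613, 1.57, -2.711]
contact_force: [2.5, 1.5, -9.8]
grip_width: 24.0
t 5.4833 p [477.5 217.6  85.4] q [ 0.281  0.499  1.711 -0.     0.932 -0.191] F [ 2.5  1.5 -9.8] w 24.0
toolx [-0. -0. -1.] jaw deg 27.1 toolz deg -62.9
shift cm (tool axes) [ 0.04  0.03 -0.01]
```

```bash
python3 -m handwheel '[[[0,0,-0.5,0],[0,0,-0.6,0],[0,0,-0.6,0],[0,0,-0.6,0],[0,0,-0.5,0],[0,0,-0.4,0],[0,0,-0.3,0],[0,0,0,0]]]'; python3 - <<'E'
from h import *
bot.get_obs()
m=bot.camera_model('wrist')
im,d=bot.capture('wrist');cv2.imwrite('pics/w3.png',im[:,:,::-1])
e=np.array([np.cos(np.radians(117.1)),np.sin(np.radians(117.1))])
plan([*(np.array([477.5,217.6])+40*e),85.4],27)
p=bot.get_obs()['tool_pos'];print('along',(p[:2]-[477.5,217.6])@e,'from 477.8:',(p[:2]-[477.8,217.8])@e)
for l,z in [('knob_grip',105),('sliding_rung',95),('next_hole',54)]:
    for q in bot.spot_point('wrist',l)[:1]:
        print(l,q,P('wrist',q['point'],z=z,m=m).round(1))
im,d=bot.capture('top');cv2.imwrite('pics/t3.png',cv2.resize(im[200:320,150:310,::-1],None,fx=5,fy=5))
E
```

```text
time: 6.15
tool_pos: [461.0, 249.6, 85.6]
tcp_rot: [-2.543, 1.57, 2.643]
contact_force: [-0.5, 2.8, -9.8]
grip_width: 24.0
t 6.2 p [461.1 249.5  85.6] q [ 3.490e-01  4.980e-01  1.712e+00  1.000e-03  9.320e-01 -1.250e-01] F [  0.8   2.2 -10.3] w 23.7
toolx [-0.001  0.001 -1.   ] jaw deg 27.12 toolz deg -62.88
shift cm (tool axes) [ 0.02  0.01 -0.41]
turn about toolx rad 0.002 (downward tool)
along 35.89130174610212 from 477.8: 35.84992265734994
knob_grip {'point': [327.0, 268.4], 'conf': 0.96} [463.5 251.  105. ]
next_hole {'point': [325.0, 229.1], 'conf': 0.85} [462.1 252.2  54. ]
```

View pics/w3.png

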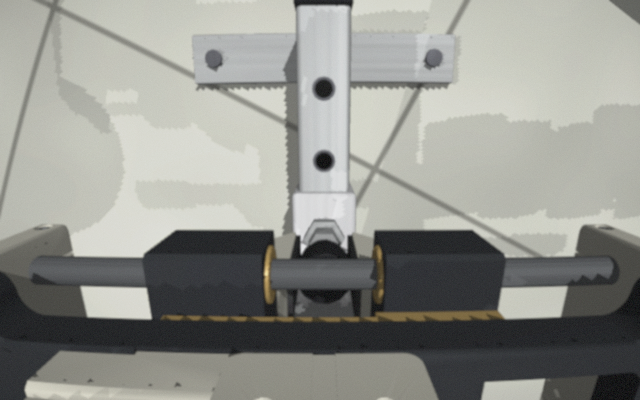

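View pics/t3.png

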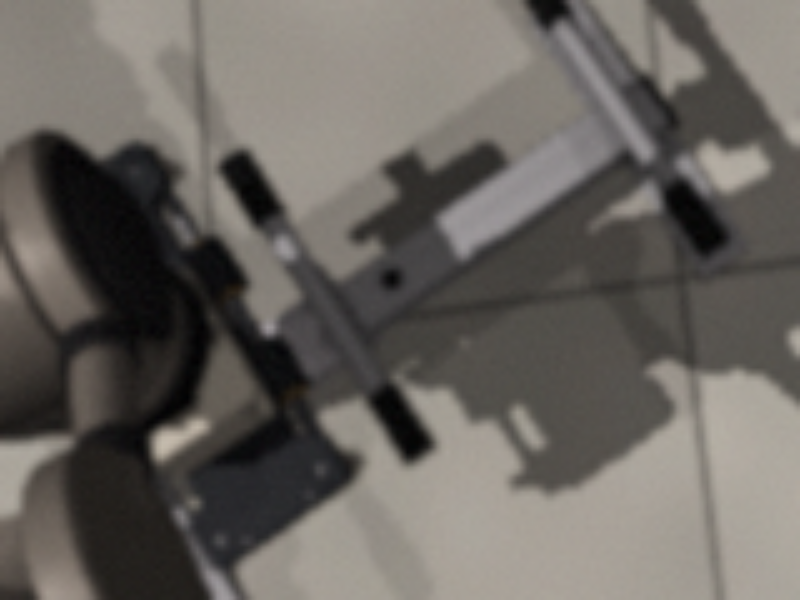

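The saddle has travelled with the knob: its front edge is near row 193, and the 80 mm and 120 mm holes are at (324, 161) and (324, 88). I'll measure the edge against those holes.

```bash
python3 - <<'E'
from h import *
m=bot.camera_model('wrist')
im,d=bot.capture('wrist')
g=cv2.cvtColor(im,cv2.COLOR_RGB2GRAY).astype(float)
def cen(u,v):
    w=(g[v-16:v+17,u-16:u+17]<90).astype(np.uint8); n,lab,st,c=cv2.connectedComponentsWithStats(w); k=lab[16,16]; print(st[k]); return c[k]+[u-16,v-16]
a=cen(324,88);b=cen(324,161)
print(a,b); A=P('wrist',a,z=54,m=m);B=P('wrist',b,z=54,m=m); v=A-B; print(A,B,np.linalg.norm(v),np.degrees(np.arctan2(v[1],v[0])))
e=v/np.linalg.norm(v)
print(g[184:202,306:344:6].astype(int).T)
for r in (190,191,192,193,194,195,196):
    E=P('wrist',(324,r),z=58,m=m); print(r,'slide est',80+(E-B)@e-26)
k=(bot.get_obs()['tool_pos']-B)@e; print('tcp y on stand',80+k)
E
```

```text
[  6   5  19  20 290]
[  7   5  18  19 268]
[323.14482759  86.61034483] [323.44029851 159.15671642]
[424.14061841 323.99613528  54.        ] [442.41614882 288.60896935  54.        ] 39.827710505093904 117.31387286099175
[[193 194 195 195 192 189 190 180 176 191 212 217 218 217 217 217 217 217]
 [201 199 199 199 201 199 195 185 176 187 209 217 218 219 218 219 217 218]
 [202 201 200 202 200 200 194 182 176 189 207 218 219 220 219 219 220 220]
 [204 205 204 205 208 203 200 186 178 193 210 217 219 217 217 217 217 216]
 [206 206 206 209 214 212 204 187 179 190 209 219 219 221 221 219 220 221]
 [220 218 219 219 217 216 208 188 181 198 215 221 223 222 221 222 222 226]
 [220 220 220 220 217 215 209 191 181 193 211 220 223 225 226 224 222 220]]
190 slide est 36.758027670778354
191 slide est 36.17098338127466
192 slide est 35.5830629708516
193 slide est 34.99426227623111
194 slide est 34.40457711565789
195 slide est 33.814003288724756
196 slide est 33.222536576197015
tcp y on stand 35.893471000123746
```

```bash
python3 -m handwheel '[[[0,0,-0.25,0],[0,0,-0.17,0],[0,0,0,0],[0,0,0,0]]]'; python3 - <<'E'
from h import *
m=bot.camera_model('wrist')
im,d=bot.capture('wrist')
g=cv2.cvtColor(im,cv2.COLOR_RGB2GRAY).astype(float)
cv2.imwrite('pics/w4.png',im[:,:,::-1])
print(g[165:215,318:330].mean(1).astype(int))
e=np.array([np.cos(np.radians(117.2)),np.sin(np.radians(117.2))])
p=bot.get_obs()['tool_pos'];print('along',(p[:2]-[477.5,217.6])@e)
plan()
E
```

```text
time: 6.78
tool_pos: [459.7, 252.3, 85.6]
tcp_rot: [-0.993, 1.57, -2.091]
contact_force: [1.2, -1.0, -9.7]
grip_width: 23.6
[ 21  20  20  22  22  21  27  37  59  83 113 148 183 199 203 202 202 203
 202 202 202 202 202 201 202 199 189 179 188 207 216 218 218 218 219 218
 218 219 219 218 218 218 218 218 218 218 218 218 218 218]
along 39.03846709189987
t 6.8333 p [459.7 252.3  85.6] q [ 0.356  0.499  1.712 -0.     0.932 -0.117] F [ -0.1  -0.8 -10.3] w 23.8
toolx [-0. -0. -1.] jaw deg 27.1 toolz deg -62.9
```

```bash
python3 -m handwheel '[[[0.2,0,0,0],[0.2,0,0,0],[0.2,0,0,0],[0,0,0,0],[0,0,0,0]]]'; python3 - <<'E'
from h import *
e=np.array([np.cos(np.radians(117.2)),np.sin(np.radians(117.2))])
p=bot.get_obs()['tool_pos'];print('along',(p[:2]-[477.5,217.6])@e)
plan()
E
```

```text
time: 7.25
tool_pos: [459.7, 252.4, 79.6]
tcp_rot: [-1.178, 1.57, -2.276]
contact_force: [-0.2, -1.7, -7.6]
grip_width: 23.7
along 39.05975283191787
t 7.25 p [459.7 252.4  79.6] q [ 0.356  0.507  1.717 -0.     0.918 -0.117] F [-0.2 -1.7 -7.6] w 23.7
toolx [-0. -0. -1.] jaw deg 27.1 toolz deg -62.9
```

Lowering by 6 mm left the spring pull at −7.6 N, so the pin is going into the hole and not resting on the tube. I'll lower the rest.

```bash
python3 -m handwheel '[[[0.2,0,0,0],[0.2,0,0,0],[0.2,0,0,0],[0.2,0,0,0],[0,0,0,0],[0,0,0,0]]]'; python3 - <<'E'
from h import *
e=np.array([np.cos(np.radians(117.2)),np.sin(np.radians(117.2))])
p=bot.get_obs()['tool_pos'];print('along',(p[:2]-[477.5,217.6])@e)
plan()
E
```

```text
time: 7.75
tool_pos: [459.9, 252.7, 73.6]
tcp_rot: [1.381, 1.569, 0.284]
contact_force: [-5.5, -4.2, 9.6]
grip_width: 23.3
along 39.23339555990967
t 7.75 p [459.9 252.7  73.6] q [ 0.356  0.515  1.723 -0.     0.901 -0.117] F [-5.5 -4.2  9.6] w 23.3
toolx [ 0.001  0.    -1.   ] jaw deg 27.11 toolz deg -62.89
```

```bash
python3 -m handwheel '[[[0,0,0,0],[0,0,0,0],[0,0,0,0]]]'; python3 - <<'E'
from h import *
plan()
m=bot.camera_model('wrist')
im,d=bot.capture('wrist');cv2.imwrite('pics/w5.png',im[:,:,::-1])
g=cv2.cvtColor(im,cv2.COLOR_RGB2GRAY).astype(float)
for l in ['knob_grip']:
    for q in bot.spot_point('wrist',l)[:1]: print(l,q,P('wrist',q['point'],z=94,m=m))
n,lab,st,c=cv2.connectedComponentsWithStats((g[:260,300:350]<90).astype(np.uint8))
for s,k in zip(st,c):
    if 100<s[4]<1000: print(s,k+[300,0],P('wrist',k+[300,0],z=54,m=m))
col=g[150:240,318:330].mean(1).astype(int); print(col)
im,d=bot.capture('scene');cv2.imwrite('pics/s5.png',cv2.resize(im[110:270,270:430,::-1],None,fx=3.7,fy=3.7))
E
```

```text
time: 8.0
tool_pos: [459.9, 252.7, 73.6]
tcp_rot: [1.382, 1.569, 0.284]
contact_force: [-5.7, -2.7, 9.1]
grip_width: 23.8
t 8.0 p [459.9 252.7  73.6] q [ 0.356  0.515  1.723 -0.     0.901 -0.117] F [-5.7 -2.7  9.1] w 23.8
toolx [ 0.001  0.    -1.   ] jaw deg 27.11 toolz deg -62.89
knob_grip {'point': [324.7, 272.2], 'conf': 0.74} [462.02368631 252.30117313  94.        ]
[  0   0  50   4 166] [324.5060241    1.19277108] [405.28594859 363.1905877   54.        ]
[ 13  82  20  21 323] [322.31888545  92.28482972] [424.09634895 324.01889054  54.        ]
[ 14 160  20  19 303] [322.89108911 169.11221122] [442.50094321 288.66808338  54.        ]
[  0 236  50  24 829] [325.48371532 250.60193004] [465.3368483  247.28264659  54.        ]
[206 206 205 206 206 206 201 181 147 114  89  64  42  29  21  17  23  21
  21  21  19  21  20  23  22  24  35  59  87 114 148 182 199 204 204 203
 203 204 205 203 203 203 204 204 203 196 181 175 189 207 212 211 208 206
 203 201 200 199 202 202 201 200 201 203 203 202 201 203 203 204 202 202
 204 204 195 164 129 115 129 152 168 170 168 162 143 118 106 107 106  96]
```

View pics/w5.png

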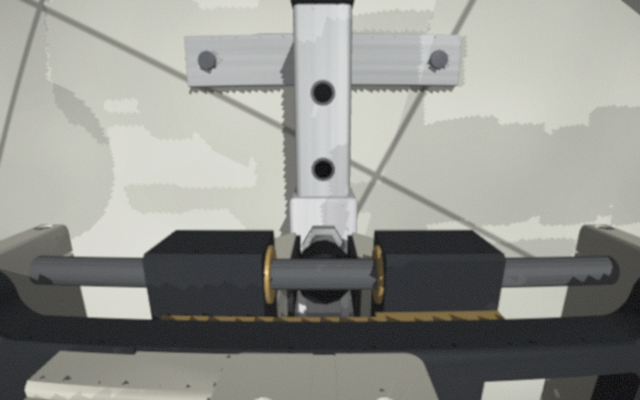

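View pics/s5.png

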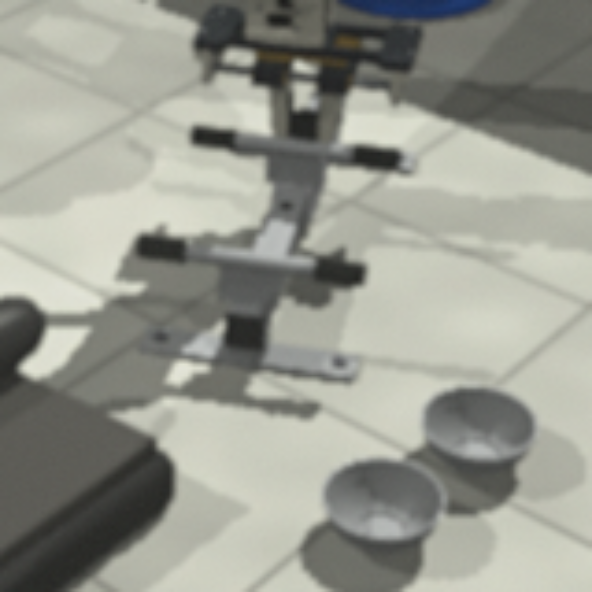

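```bash
python3 -m handwheel '[[[0,0,-0.2,0],[0,0,-0.2,0],[0,0,0,0],[0,0,0,0]]]'; python3 -m handwheel '[[[0,0,0.2,0],[0,0,0.2,0],[0,0,0,0],[0,0,0,0]]]';python3 - <<'E'
from h import *
e=np.array([np.cos(np.radians(117.2)),np.sin(np.radians(117.2))])
p=bot.get_obs()['tool_pos'];print('along',(p[:2]-[477.5,217.6])@e)
plan()
E
```

```text
time: 8.48
tool_pos: [458.8, 255.0, 73.6]
tcp_rot: [0.485, 1.568, -0.612]
contact_force: [-3.0, -10.3, 10.9]
grip_width: 23.7
time: 8.82
tool_pos: [459.9, 252.7, 73.6]
tcp_rot: [1.518, 1.569, 0.42]
contact_force: [-6.1, -4.0, 10.1]
grip_width: 24.2
along 39.276819722094515
t 8.8167 p [459.9 252.7  73.6] q [ 0.356  0.515  1.723  0.     0.901 -0.117] F [-6.1 -4.  10.1] w 24.2
toolx [ 0.001  0.001 -1.   ] jaw deg 27.1 toolz deg -62.9
```

```bash
python3 -c "
from h import *
print(bot.close_job()); plan()"
```

```text
the job is handed in; nothing more can be done
None
the job is handed in; nothing more can be done
```

The stand is one hole wider: the pin is down in the next hole and the gripper is still holding the knob. I handed the job in at about 8.8 s of the 32 s allowed; no verdict is reported.

I pulled the plunger up about 11.8 mm by the tool height and slid the saddle about 39 mm along the tube. That is within the 36.5–43.5 mm window. Then I let the pin drop and kept the grip closed.

Last checks:
- **Pin home:** 6 mm into lowering, the spring still pulled at 7.6 N, so the pin was entering the hole and not resting on the tube. The tool ended at 73.6 mm, the same height as when the pin was home at the start, pressing down with about 9–10 N.
- **Saddle locked:** when I commanded a 4 mm nudge outward, the tool moved about 2.5 mm. The sideways force rose by about 7 N, and the tool came back to the same place.
- **Grip:** the fingers stand at about 24 mm on the knob, slightly under its 25 mm. The finger force was not measured directly. The set grip is half the maximum.
- **Bowls and roller:** nothing touched them on the way. They look undisturbed in the last scene picture, but I did not measure their positions.

One small disagreement: partway along the slide, the camera put the saddle at about 35.2 mm while the arm's own reading gave 35.9 mm. That is within the calibration error.

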